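# Test-run the long-shafted hand homogenizer

### The job

Give the hand homogenizer with the long thin shaft a short test run: flip the lock-off lever on its paddle fully forward (towards the shaft), then squeeze the paddle all the way in against the body, hold it there for about a second, and let go. Leave the lever forward, and do not work the lever or paddle of the other homogenizer, the one with the short stubby shaft.

Things in the scene. Friction and masses are not known exactly. Their poses are not given: they have to be found in the camera images.
- homogenizer: White hand homogenizer, level and immovable in a bench holder; its steel shaft is 68 mm long, 12 thick (the twin's: 26 long, 22 thick). Origin: on the table below the body's axis, which runs at z = 75 mm; x = forward to the shaft, y = left, z up. The thick part of the body (34 mm) spans x -105 to 7, y -17 to 17, z 58 to 92 mm, with free room above and beside; base plate 10 mm high.
- paddle (a joint): Black paddle plate along the body's left side, 125 long, 26 high (z 62 to 88 mm), 6 thick, on an upright hinge at its rear end (x -80, y 28 mm). 0 = out (sprung there), 0.13 rad = fully in against the body, outer face at y = 31 mm. The spring takes 3 to 6 N at point paddle_press; let go, it springs out. Until the lever is forward, it stops at about 0.03.
- paddle_press (a point): Where to squeeze: point on the outer (left) face of the paddle, half-way up, 58 mm from its hinge (x about -22, z 75 mm). Paddle out: 39 mm left of the body's axis, 56 mm from the opposite side of the body; fully in: 31 and 48 mm.
- lock_lever (a joint): Aluminium lock-off lever: a tab 14 mm wide across the body, 40 long, standing up from the paddle's front end on a cross pin (x 29, y 42, z 92 mm, paddle out). 0 = locked, leaning 0.6 rad rearward; 1.2 rad = fully forward, leaning 0.6 rad towards the shaft. Starts at 0 to 0.15, turns under about 1 N at its tip, stays where it is left.
- lock_lever_tip (a point): Centre of the round bar (8 mm thick, 16 wide) across the top of the lock-off lever, 36 mm from its pin; at the start about 20 mm rearward of the pin and 30 mm above it (z about 122 mm; the body's top is at 92). Moves with lever and paddle.
- short_lock_lever (a joint): The same lever on the other homogenizer (short stubby shaft); to be left alone.
- short_paddle (a joint): The paddle of the other homogenizer; to be left alone.

How it is judged:
By the outcome, as a careful person would: the job done as asked, in the order asked, and still so for the second after the job is handed in, with the robot touching nothing.
It also fails if it takes over 35 s, if anything falls off the work surface, if the arm or the gripper's body presses on something with over 40 N, if the wrist force passes 120 N, or if a joint passes its speed limit or range.

### The arm

A 7-joint arm with a two-finger parallel gripper is mounted at the origin on a cart in front of the work surface, level with it; the furniture and walls round the work are solid. World frame = base frame: x ahead of the robot, y to its left, z up, the work surface at z = 0. Lengths are in m, angles in rad, forces in N, time in s.
With the tool pointing down it reaches from about 0.425 to 1.025 m from the base axis. Payload 9.4 kg.
Tool frame: the origin (TCP) lies at the centre of the arm's flange, where the gripper is bolted on; the fingertips stand 173 mm ahead of it and the grasp point (between the pads) lies 155 mm ahead of it; z points along the fingers, y is the direction in which the jaws open and shut (so a half turn about z gives the same grasp; the last joint's range is limited). The gripper opens to 85 mm and grips with 20 to 120 N. Pads are 22 mm wide; open, the fingers measure 114 mm over their backs; the gripper's body (76 mm by 85 mm) begins 54 mm behind the grasp point. The pads swing forward as they close: fully open they stand 13 mm farther back than shut.
Start: joints at [1.069, 0.599, -0.003, 1.599, 0.002, 0.943, -0.08], TCP at [0.299, -0.661, 0.405] pointing down, gripper open.
Joint ranges: [-2.57, 2.57], [-0.35, 1.97], [-1.29, 1.29], [0.11, 2.56], [-1.05, 4.19], [0.11, 1.86], [-2.63, 2.63]. Speed limits (rad/s): [2.22, 2.22, 3.01, 3.01, 3.14, 3.14, 3.14].

### API

Orientations are given as a rotation vector (axis times angle).
In Python, from workcell import monitor, viewer, job gives the robot as it stands.
- The arm moves only by the shell command python3 -m inch 'ROWS' [FORCE]. ROWS is JSON, a list of rows, each an object with "xyz": the shift along the tool's x, y, z as a fraction of full scale, a list of three; "dr": the turn, a rotation vector about the tool's x, y, z as a fraction of full scale, a list of three; "fingers": the opening, from 0 (shut) to 1 (fully open). In form: [{"xyz": [dx, dy, dz], "dr": [wx, wy, wz], "fingers": fingers}, ...]. A call has 1 to 12 rows; each row shifts and turns the pose as measured when the row begins, along the tool's axes as they then stand; what a row does not reach is not made up. Full scale, the value 1, is 5 cm for a shift and 5 degrees for a turn. A row lasts 1/8 s, in which the tool goes at most 62.5 mm and 10.7 degrees, less where a joint would pass 70% of its speed; a pose out of reach is approached as far as the arm can. A call with a number of a shift or a turn outside -1 to 1 is refused whole. A call with a gripper value outside its range is refused whole. The fingers move at their own pace and stop on an object; FORCE is the grip in N (left out, the last holds). Time passes only in rows, so rows that do not move let the fingers close. It gives the time, the measured TCP pose, the force and the opening at its end, in the units of the state.
- monitor.sense(): the state, without advancing time (a new reading comes with each control period).
- viewer.snapshot(name): name is "scene" or "top" or "wrist"; returns (picture, depth): 400x640x3 uint8, red, green, blue; 400x640 float32, m along the optical axis (not along the pixel's ray), 0 where there is no reading.
- viewer.camera_info(name): a dict with "K" (3x3 intrinsics, pixels), "k1" (the pictures are not rectified: a ray, as slopes to the right and down, at radius r is drawn at 1 + k1 r^2 times it, then the intrinsics apply), "R" (3x3) and "t" (3): a world point X has camera coordinates R X + t. Camera axes: x right, y down, z forward; pixel columns grow to the right and rows downward; lengths in m; the calibration is good to about 2 mm. A picture is of the moment at which its call begins: read the wrist's pose just before it. camera_info takes no time and is no camera call; for the wrist camera it gives the pose at the moment of the call.
- job.sign_off(): hands the job in, once; it reports no verdict.
The state is a dict: "t": time; "joint_pos": joint angles; "qd": joint speeds; "tau": joint torques, N m; "ee_pos": TCP position; "orientation": TCP orientation; "ft_force": force on the tool from outside, world axes, zero at the start; "torque": the same for the moment, N m; "grip_width": finger opening in m.
Only numpy, scipy, OpenCV 4.12 (cv2) and the standard library are available. Lean on these libraries where they do the work, as an engineer would, in place of code of your own. Each camera call takes 0.05 s, during which the arm holds its last target.

## Working session

There is one attempt and no reset: what is moved stays moved. The work goes in short steps, Python scripts to look and compute and a shell command to move; the robot and the scene stay as the last step left them, time stands still between calls to the robot, and variables do not carry over. Pictures are saved under pics/ and viewed, and the job is handed in when it is done.

```bash
ls; mkdir -p pics
python3 - <<'E'
from workcell import monitor, viewer, job
import cv2, numpy as np
print(monitor.sense())
for n in ("scene","top","wrist"):
    p,d=viewer.snapshot(n); cv2.imwrite(f"pics/{n}0.png",p[:,:,::-1]); np.save(f"pics/{n}0.npy",d)
    c=viewer.camera_info(n); print(n,c)
E
```

```text
pics
{'t': 0.0, 'joint_pos': array([ 1.06933461,  0.6001412 , -0.00253543,  1.60011388,  0.00180573,
        0.94289566, -0.07979602]), 'qd': array([ 0.00094491,  0.00120666, -0.00038149, -0.00026178, -0.00085732,
        0.00048989,  0.00137339]), 'tau': array([ 7.61763404e-04, -7.76437926e+01,  1.56454124e+00, -2.58004707e+01,
        1.22405446e-02,  8.92548094e-03,  6.48988916e-06]), 'ee_pos': array([ 0.29869913, -0.66039651,  0.40381096]), 'orientation': array([-3.06953848e+00, -6.61988349e-01,  7.45407483e-04]), 'ft_force': array([-0.28082815, -0.70377765, -0.07895052]), 'torque': array([ 0.00322515, -0.03789844,  0.01598958]), 'grip_width': 0.08518687012824425}
scene {'K': array([[373.63875697,   0.        , 318.79423365],
       [  0.        , 373.63875697, 202.95618679],
       [  0.        ,   0.        ,   1.        ]]), 'k1': 0.02656268332898926, 'R': array([[ 0.43170045, -0.9019589 , -0.01023989],
       [-0.68387451, -0.31987513, -0.65574047],
       [ 0.58817547,  0.29008626, -0.75491694]]), 't': array([0.11281636, 0.50786612, 0.55691535])}
top {'K': array([[410.50355131,   0.        , 315.63220847],
       [  0.        , 410.50355131, 194.58806353],
       [  0.        ,   0.        ,   1.        ]]), 'k1': -0.08723252229298889, 'R': array([[ 0.05221034, -0.99862806,  0.00401007],
       [-0.97584531, -0.05187138, -0.2122152 ],
       [ 0.21213206,  0.00716662, -0.97721473]]), 't': array([0.32716029, 0.52475755, 0.82263059])}
wrist {'K': array([[280.32079564,   0.        , 319.54806318],
       [  0.        , 280.32079564, 199.93093785],
       [  0.        ,   0.        ,   1.        ]]), 'k1': -0.041689545521241676, 'R': array([[ 0.41100877, -0.91162839, -0.00234019],
       [-0.87559271, -0.39547407,  0.27737639],
       [-0.25378968, -0.11195508, -0.96075848]]), 't': array([-0.72326548, -0.03560322,  0.3801173 ])}
```

View pics/scene0.png

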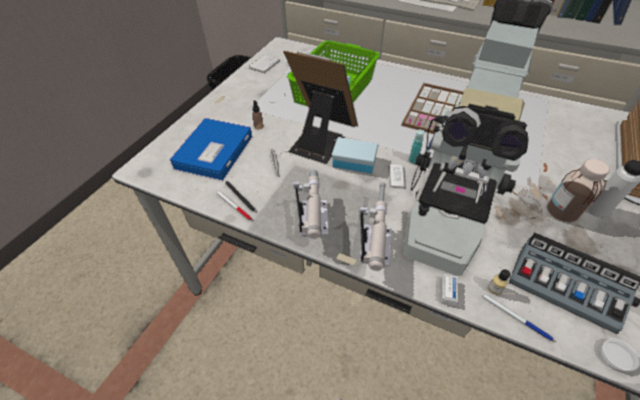

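View pics/top0.png

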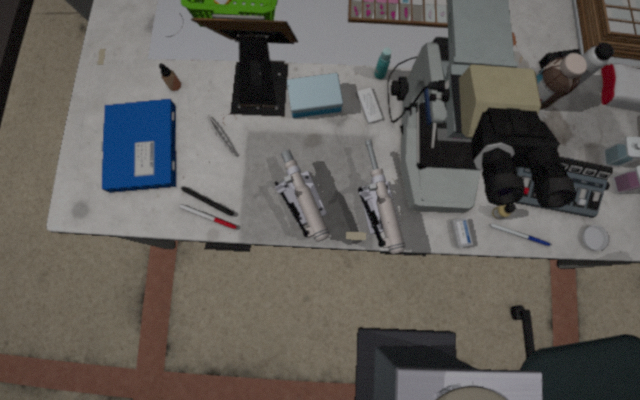

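View pics/wrist0.png

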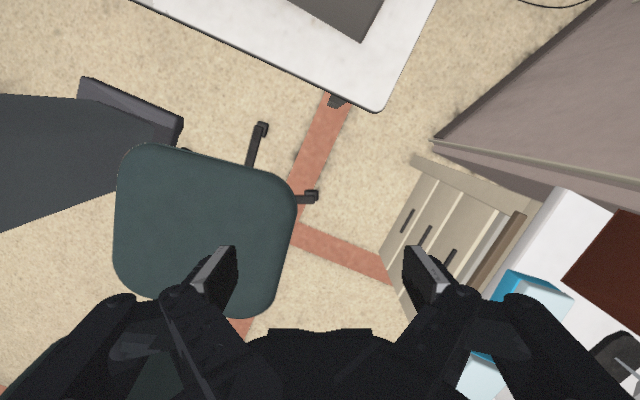

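Run:
```python
import cv2, numpy as np
a=cv2.imread("pics/top0.png")[130:260,260:420]; cv2.imwrite("pics/topc.png",cv2.resize(a,None,fx=4.6,fy=4.6,interpolation=cv2.INTER_CUBIC))
a=cv2.imread("pics/scene0.png")[160:280,280:420]; cv2.imwrite("pics/scenec.png",cv2.resize(a,None,fx=5,fy=5,interpolation=cv2.INTER_CUBIC))
```

```text
(no output)
```

View pics/topc.png

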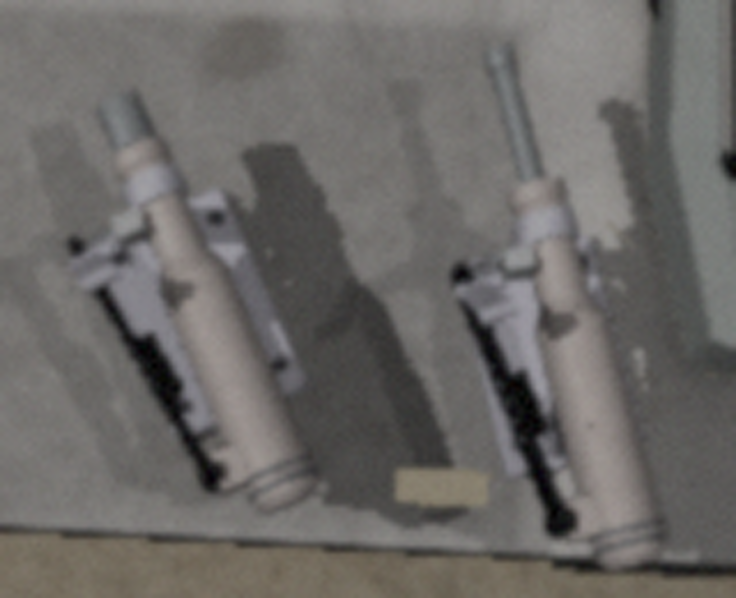

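View pics/scenec.png

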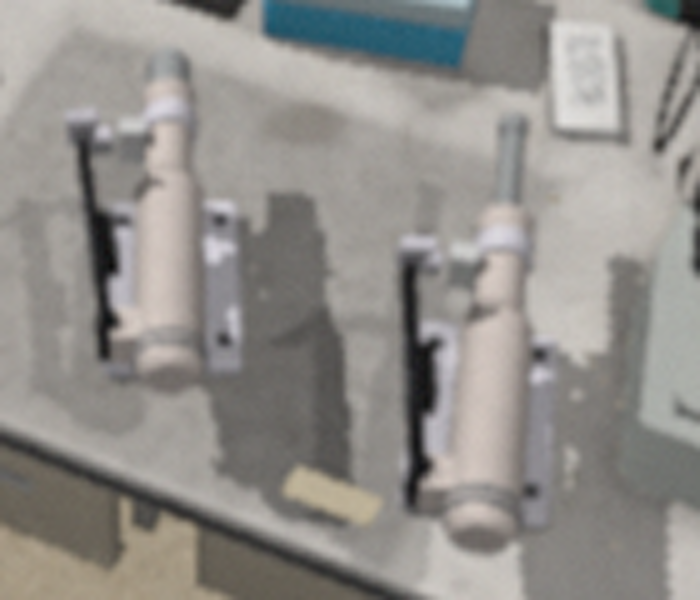

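```bash
cat > h.py <<'E'
import numpy as np, cv2
from workcell import viewer
def ray(c,uv):
    K=c["K"];D=np.array([c["k1"],0,0,0,0.])
    uv=np.asarray(uv,float).reshape(-1,1,2)
    n=cv2.undistortPoints(uv,K,D).reshape(-1,2)
    d=np.c_[n,np.ones(len(n))]@c["R"]; o=-c["R"].T@c["t"]
    return o,d
def onz(c,uv,z):
    o,d=ray(c,uv); s=(z-o[2])/d[:,2]; return o+d*s[:,None]
def cloud(c,dep,box):
    u0,u1,v0,v1=box
    u,v=np.meshgrid(np.arange(u0,u1),np.arange(v0,v1)); uv=np.c_[u.ravel(),v.ravel()]
    o,d=ray(c,uv); z=dep[uv[:,1],uv[:,0]]; return uv[z>0],(o+d*z[:,None])[z>0]
E
python3 - <<'E'
from h import *
np.set_printoptions(precision=4,suppress=True)
c=viewer.camera_info("top")
cr=lambda L:[(x/4.6+260-.39,y/4.6+130-.39) for x,y in L]
tip,rear=onz(c,cr([(497,50),(630,550)]),.075)
hin,=onz(c,cr([(560,520)]),.088)
print(tip,rear,hin); 
dep=np.load("pics/top0.npy")
uv,P=cloud(c,dep,(350,410,130,260))
m=(P[:,2]>.03)&(P[:,2]<.16);P=P[m];uv=uv[m]
B=P[(P[:,2]>.08)&(P[:,2]<.1)]
print(len(P),len(B))
cs=viewer.camera_info("scene");ds=np.load("pics/scene0.npy")
uvs,Q=cloud(cs,ds,(352,400,180,275)); Q=Q[(Q[:,2]>.03)&(Q[:,2]<.16)]
ps=cv2.imread("pics/top0.png")
import sys
# top-down map of the cloud heights
x0,y0=.3,-.3
def mp(P,fn):
    im=np.zeros((500,500,3),np.uint8)
    for p in P[np.argsort(P[:,2])]:
        r=int(480-(p[0]-x0)*1600); q=int(250-(p[1]-tip[1])*1600)
        h=int(255*(p[2]-.03)/.1); col=tuple(int(v) for v in cv2.applyColorMap(np.uint8([[np.clip(h,0,255)]]),cv2.COLORMAP_JET)[0,0])
        if 0<=r<500 and 0<=q<500: cv2.rectangle(im,(q-1,r-1),(q+1,r+1),col,-1)
    cv2.imwrite(fn,im)
print(P.min(0),P.max(0))
x0=P[:,0].min()
mp(P,"pics/mapt.png"); mp(Q,"pics/maps.png")
hi=P[P[:,2]>.108]; print("high top",hi)
hi=Q[Q[:,2]>.108]; print("high scene",hi[:40])
E
```

```text
[0.628  0.2482 0.075 ] [0.3974 0.183  0.075 ] [0.4078 0.2166 0.088 ]
2309 1686
[0.3886 0.1481 0.0301] [0.6734 0.2664 0.1303]
high top [[0.504  0.2548 0.1082]
 [0.5033 0.2532 0.1116]
 [0.5039 0.2509 0.1093]
 [0.5012 0.259  0.1101]
 [0.5018 0.2568 0.1082]
 [0.5007 0.2554 0.1134]
 [0.5009 0.2533 0.113 ]
 [0.5006 0.2516 0.115 ]
 [0.5003 0.2498 0.1165]
 [0.4993 0.2628 0.1086]
 [0.4988 0.2611 0.1114]
 [0.4991 0.259  0.1104]
 [0.4984 0.2574 0.1144]
 [0.4986 0.2554 0.1137]
 [0.4977 0.2539 0.1182]
 [0.4983 0.2517 0.1162]
 [0.4973 0.2503 0.1211]
 [0.4961 0.249  0.1267]
 [0.496  0.2472 0.1277]
 [0.4965 0.245  0.1262]
 [0.497  0.261  0.1105]
 [0.4962 0.2594 0.1142]
 [0.4949 0.2581 0.1208]
 [0.4946 0.2564 0.1227]
 [0.4938 0.2549 0.1268]
 [0.4941 0.2527 0.1256]
 [0.4945 0.2506 0.1244]
 [0.494  0.249  0.1274]
 [0.4938 0.2472 0.1284]
 [0.4943 0.245  0.1266]
 [0.4932 0.2598 0.1186]
 [0.4913 0.2589 0.128 ]
 [0.4916 0.2568 0.1272]
 [0.4919 0.2547 0.126 ]
 [0.4918 0.2529 0.1271]
 [0.4912 0.2513 0.1303]
 [0.4916 0.2492 0.1288]
 [0.4919 0.2471 0.1281]
 [0.4921 0.2451 0.1277]
 [0.4899 0.2585 0.1251]
 [0.48
[... 290 characters left out ...]
 0.2564 0.1247]
 [0.4863 0.2544 0.1243]]
high scene [[0.488  0.2567 0.1267]
 [0.4883 0.2545 0.1275]
 [0.4897 0.2526 0.1269]
 [0.4919 0.251  0.1255]
 [0.4917 0.2487 0.1268]
 [0.4938 0.247  0.1254]
 [0.4945 0.245  0.1257]
 [0.4859 0.2558 0.1261]
 [0.4886 0.2543 0.124 ]
 [0.4879 0.2519 0.1258]
 [0.4889 0.2499 0.1258]
 [0.4896 0.2478 0.1261]
 [0.4919 0.2462 0.1245]
 [0.4931 0.2443 0.1241]
 [0.4852 0.2553 0.1237]
 [0.4879 0.2538 0.1215]
 [0.4869 0.2513 0.1239]
 [0.4888 0.2496 0.1227]
 [0.4891 0.2474 0.1234]
 [0.4891 0.2451 0.1246]
 [0.4896 0.243  0.1251]
 [0.4939 0.2576 0.1096]
 [0.4936 0.2552 0.1111]
 [0.4945 0.2532 0.1112]
 [0.4944 0.2509 0.1124]
 [0.4962 0.2491 0.1114]
 [0.4965 0.2469 0.1123]]
```

Run:
```python
from h import *
np.set_printoptions(precision=4,suppress=True)
c=viewer.camera_info("top");dep=np.load("pics/top0.npy")
uv,P=cloud(c,dep,(350,410,130,260))
P=P[(P[:,2]>.05)&(P[:,2]<.14)]
yaw=.2756; 
for it in range(4):
    a=np.array([np.cos(yaw),np.sin(yaw)]);n=np.array([-a[1],a[0]])
    o=np.array([.47,.205])
    s=(P[:,:2]-o)@a; l=(P[:,:2]-o)@n
    # ridge: top points z by slices
    xs=[];ls=[]
    for k in np.arange(-.075,.02,.008):
        m=(abs(s-k)<.004)&(abs(l)<.025)&(P[:,2]>.084); xs.append(k); ls.append((l[m].max()+l[m].min())/2 if m.sum()>3 else np.nan)
        
    xs=np.array(xs);ls=np.array(ls);g=~np.isnan(ls);f=np.polyfit(xs[g],ls[g],1); print(yaw,f,ls*1e3)
    yaw+=np.arctan(f[0])*.8
lc=f[1]
# profile along axis: max z near centre line
for k in np.arange(-.09,.18,.004):
    m=(abs(s-k)<.002)&(abs(l-lc)<.006)
    m2=(abs(s-k)<.002)&(l-lc>.02)&(l-lc<.05)&(P[:,2]>.075)&(P[:,2]<.096)
    w=l[(abs(s-k)<.002)&(P[:,2]>.07)&(abs(l-lc)<.022)]-lc
    print(round(k,3), m.sum() and P[m,2].max().round(4), "w",w.min().round(3) if len(w) else "",w.max().round(3) if len(w) else "","pad", m2.sum(), (l[m2]-lc).min().round(4) if m2.sum() else "", (l[m2]-lc).max().round(4) if m2.sum() else "", P[m2,2].mean().round(3) if m2.sum() else "")
t=np.array([.490,.252])-o; print("tip in s,l",t@a,t@n-lc, yaw)
```

```text
0.2756 [-0.0151  0.0004] [-1.6678  4.1504  4.6175  4.5626 -2.2781 -1.0822 -2.0609 -1.508   3.8864
 -1.7503  4.3533 -0.7377]
0.2635145652933972 [-0.0013  0.0006] [-2.5665  3.3789  4.0043  3.9677 -2.8137 -1.4864 -2.3669 -1.7475  4.726
 -1.785   4.4262 -0.5754]
0.2624352266803251 [-0.0003  0.0006] [-2.6468  3.31    3.9421  3.9145 -2.8615 -1.5225 -2.3942 -1.7689  4.714
 -1.788   4.4327 -0.5609]
0.2622048260446945 [-0.0001  0.0006] [-2.6639  3.2953  3.9288  3.9031 -2.8717 -1.5302 -2.4    -1.7734  4.7114
 -1.7887  4.434  -0.5578]
-0.09 0 w   pad 0   
-0.086 0 w   pad 0   
-0.082 0.0891 w -0.016 0.009 pad 0   
-0.078 0.0929 w -0.016 0.013 pad 0   
-0.074 0.0931 w -0.02 0.013 pad 0   
-0.07 0.0933 w -0.019 0.013 pad 0   
-0.066 0.0945 w -0.02 0.021 pad 4 0.0209 0.0229 0.085
-0.062 0.0948 w -0.019 0.021 pad 13 0.0207 0.0299 0.087
-0.058 0.0944 w -0.02 0.022 pad 12 0.0212 0.0305 0.087
-0.054 0.0938 w -0.019 0.021 pad 12 0.0201 0.0295 0.087
-0.05 0.0945 w -0.017 0.021 pad 8 0.0214 0.0292 0.086
-0.046 0.0954 w -0.018 0.014 pad 8 0.0246 0.03 0.086
-0.042 0.0937 w -0.02 0.014 pad 8 0.0246 0.0305 0
[... 1798 characters left out ...]
 0.0838 w -0.006 0.005 pad 0   
0.11 0.0836 w -0.004 0.004 pad 0   
0.114 0.0832 w -0.006 0.006 pad 0   
0.118 0.0838 w -0.005 0.005 pad 0   
0.122 0.0833 w -0.005 0.006 pad 0   
0.126 0.0843 w -0.004 0.005 pad 0   
0.13 0.0834 w -0.005 0.005 pad 0   
0.134 0.0812 w -0.004 0.006 pad 0   
0.138 0.0829 w -0.005 0.006 pad 0   
0.142 0.0831 w -0.003 0.005 pad 0   
0.146 0.0831 w -0.005 0.006 pad 0   
0.15 0.0838 w -0.003 0.006 pad 0   
0.154 0.0834 w -0.004 0.007 pad 0   
0.158 0.0859 w -0.006 0.008 pad 0   
0.162 0.0839 w -0.006 0.007 pad 0   
0.166 0 w   pad 0   
0.17 0 w   pad 0   
0.174 0 w   pad 0   
0.178 0 w   pad 0   
tip in s,l 0.03149931664857036 0.039654011561579855 0.2621556438549018
```

View pics/mapt.png

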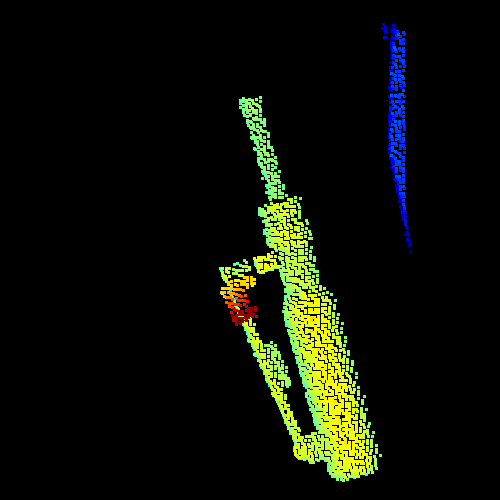

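Run:
```python
from h import *
np.set_printoptions(precision=3,suppress=True)
c=viewer.camera_info("top");dep=np.load("pics/top0.npy")
A=[]
for n in("top","scene"):
    uv,P=cloud(viewer.camera_info(n),np.load(f"pics/{n}0.npy"),(0,640,0,400)); A.append(P)
P=np.vstack(A)
# height grid 5cm, max z
for x in np.arange(.9,.2,-.05):
    r=[]
    for y in np.arange(.5,-.75,-.05):
        m=(abs(P[:,0]-x)<.025)&(abs(P[:,1]-y)<.025)&(P[:,2]>-.1); r.append(f"{int(np.percentile(P[m,2],99)*1000):4d}" if m.sum()>3 else "   .")
    print(f"{x:.2f}"," ".join(r))
w=viewer.camera_info("wrist"); print(-w["R"].T@w["t"])
```

```text
0.90  104   58   56    4    4    5    5  358  360  359  306    2    2    4   49   50   58   65   69   67    6    .    .    .    .
0.85  154  154  152    4    4   84  109  307  316  308  306    1    3  130  126  161  159   46   55   55    .    .    .    .    .
0.80  254  255  254   55   54   70  108  308  308  308   84    2    3  163  164  152  128   47   54   52    .    .    .    .    .
0.75  294  293  286   56   55   12  100  307  308  308  136   98    1  127  155    3    4    4    4   14    .    .    .    .    .
0.70    6    5   55   55   53   12  108  308  310  310  142    0    1    0    3    4    3    4    4   11    .    .    .    .    .
0.65    3    3    4    4    3   80  265  366  369  370  358    1   72    .    .    4    4   97   86    4    .    .    .    .    .
0.60    4   85   87    4    4   83    3  373  377  376  256    2   74   75   78   78   77   89    4    .    .    .    .    .    .
0.55    4   78   91   12    4   90   90  398  406  406  287    3   48   46   49   53   54   82   40    3    .    .    .    .    .
0.50    4  126  127   93    3  127   94  416  422  422  385   73   38   25   39   45   47    4    5    0    .    .    .    .    .
0.45    3    3   90   94    3   89   94  434  438  438  423    9   11   12    7   16   18   12    4    .    .    .    .    .    .
0.40    2    4    3   92   78    3   93   87    3   24   23    3    3    3    3    3   15    4    4    .    .    .    .    .    .
0.35    .    .    .    .    .    .    .    .    .    .    .    .    .    .    .    .    .    .    .    .    .    .    .    .    .
0.30    .    .    .    .    .    .    .    .    .    .    .    .    .    .    .    .    .    .    .    .    .    .    .    .    .
0.25    .    .    .    .    .    .    .    .    .    .    .    .    .    .    .    .    .    .    .    .    .    .    .    .    .
[ 0.363 -0.631  0.373]
```

Run:
```python
from h import *
A=[]
for n in("top","scene"):
    uv,P=cloud(viewer.camera_info(n),np.load(f"pics/{n}0.npy"),(0,640,0,400)); A.append(P)
P=np.vstack(A)
for z in np.arange(.05,.46,.04):
    m=(P[:,2]>z)&(P[:,2]<z+.04)&(P[:,1]<.19)&(P[:,1]>-.1)&(P[:,0]>.38)&(P[:,0]<.75)
    Q=P[m]
    for x in np.arange(.38,.74,.04):
        q=Q[(Q[:,0]>=x)&(Q[:,0]<x+.04)]
        if len(q)>5: print(f"z{z:.2f} x{x:.2f} n{len(q)} y {np.percentile(q[:,1],1):.3f}..{np.percentile(q[:,1],99):.3f} xmin {q[:,0].min():.3f}")
```

```text
z0.05 x0.38 n241 y 0.167..0.189 xmin 0.386
z0.05 x0.42 n135 y 0.173..0.190 xmin 0.420
z0.05 x0.46 n202 y -0.074..0.189 xmin 0.460
z0.05 x0.50 n1630 y -0.065..0.133 xmin 0.500
z0.05 x0.54 n1739 y 0.018..0.142 xmin 0.540
z0.05 x0.58 n609 y 0.016..0.157 xmin 0.580
z0.05 x0.62 n28 y 0.139..0.160 xmin 0.622
z0.05 x0.66 n153 y 0.139..0.177 xmin 0.660
z0.05 x0.70 n302 y -0.043..0.183 xmin 0.700
z0.09 x0.38 n88 y 0.173..0.190 xmin 0.392
z0.09 x0.42 n47 y 0.181..0.190 xmin 0.420
z0.09 x0.54 n921 y 0.002..0.151 xmin 0.558
z0.09 x0.58 n1130 y 0.002..0.154 xmin 0.580
z0.09 x0.62 n742 y 0.001..0.154 xmin 0.620
z0.09 x0.66 n507 y 0.002..0.175 xmin 0.660
z0.09 x0.70 n534 y -0.022..0.180 xmin 0.701
z0.13 x0.54 n384 y 0.034..0.151 xmin 0.560
z0.13 x0.58 n858 y 0.010..0.149 xmin 0.580
z0.13 x0.62 n645 y 0.008..0.148 xmin 0.620
z0.13 x0.66 n527 y 0.007..0.176 xmin 0.660
z0.13 x0.70 n144 y -0.010..0.160 xmin 0.727
z0.17 x0.58 n36 y 0.041..0.105 xmin 0.600
z0.17 x0.62 n142 y 0.036..0.112 xmin 0.620
z0.17 x0.66 n31 y 0.093..0.175 xmin 0.663
z0.17 x0.70 n60 y 0.156..0.159 xmin 0.702
z0.21 x0.58 n330 y -0.0
[... 532 characters left out ...]
0.620
z0.29 x0.66 n685 y 0.028..0.145 xmin 0.660
z0.29 x0.70 n1242 y 0.031..0.132 xmin 0.700
z0.33 x0.46 n100 y 0.052..0.088 xmin 0.492
z0.33 x0.50 n80 y 0.126..0.133 xmin 0.501
z0.33 x0.54 n356 y 0.076..0.129 xmin 0.540
z0.33 x0.58 n567 y 0.027..0.131 xmin 0.580
z0.33 x0.62 n1693 y 0.028..0.131 xmin 0.620
z0.37 x0.42 n1086 y 0.027..0.134 xmin 0.429
z0.37 x0.46 n799 y 0.033..0.137 xmin 0.460
z0.37 x0.50 n3046 y 0.027..0.133 xmin 0.500
z0.37 x0.54 n1345 y 0.033..0.128 xmin 0.540
z0.37 x0.58 n1762 y 0.031..0.129 xmin 0.580
z0.37 x0.62 n114 y 0.033..0.128 xmin 0.620
z0.41 x0.42 n2830 y 0.024..0.135 xmin 0.431
z0.41 x0.46 n1229 y 0.030..0.134 xmin 0.460
z0.41 x0.50 n123 y 0.044..0.127 xmin 0.500
```

```bash
python3 -m inch '[{"xyz":[0,0,-1],"dr":[0,0,0.3],"fingers":0},{"xyz":[0,0,-1],"dr":[0,0,0.3],"fingers":0},{"xyz":[0,0,-1],"dr":[0,0,0.3],"fingers":0},{"xyz":[0,0,-1],"dr":[0,0,0.3],"fingers":0},{"xyz":[0,0,-1],"dr":[0,0,0.3],"fingers":0},{"xyz":[0,0,-1],"dr":[0,0,0.3],"fingers":0}]' 20
```

```text
t: 0.9
ee_pos: [0.2995, -0.6616, 0.7057]
orientation: [-3.101, -0.41, 0.008]
ft_force: [0.6, -0.5, -0.4]
grip_width: -0.0002
```

```bash
python3 -m inch '[{"xyz":[0.7,-0.95,0],"dr":[0,0,0],"fingers":0},{"xyz":[0.7,-0.95,0],"dr":[0,0,0],"fingers":0},{"xyz":[0.7,-0.95,0],"dr":[0,0,0],"fingers":0},{"xyz":[0.7,-0.95,0],"dr":[0,0,0],"fingers":0},{"xyz":[0.7,-0.95,0],"dr":[0,0,0],"fingers":0},{"xyz":[0.7,-0.95,0],"dr":[0,0,0],"fingers":0},{"xyz":[0.7,-0.95,0],"dr":[0,0,0],"fingers":0},{"xyz":[0.7,-0.95,0],"dr":[0,0,0],"fingers":0},{"xyz":[0.7,-0.95,0],"dr":[0,0,0],"fingers":0},{"xyz":[0.6,-0.95,0],"dr":[0,0,0],"fingers":0}]' 20
```

```text
t: 2.15
ee_pos: [0.5135, -0.1001, 0.7109]
orientation: [-3.11, -0.399, 0.006]
ft_force: [1.2, 0.2, -0.1]
grip_width: 0.0
```

```bash
python3 -m inch '[{"xyz":[0.11,-1,0],"dr":[0,0,-0.03],"fingers":0},{"xyz":[0.11,-1,0],"dr":[0,0,-0.03],"fingers":0},{"xyz":[0.11,-1,0],"dr":[0,0,-0.03],"fingers":0},{"xyz":[0.11,-1,0],"dr":[0,0,-0.03],"fingers":0},{"xyz":[0.11,-1,0],"dr":[0,0,-0.03],"fingers":0},{"xyz":[0.11,-1,0],"dr":[0,0,-0.03],"fingers":0},{"xyz":[0.11,-0.9,0],"dr":[0,0,-0.03],"fingers":0}]' 20
python3 - <<'E'
from workcell import monitor, viewer
import cv2
s=monitor.sense();print(s["ee_pos"],s["joint_pos"])
p,d=viewer.snapshot("wrist"); cv2.imwrite("pics/w1.png",p[:,:,::-1])
p,d=viewer.snapshot("scene"); cv2.imwrite("pics/s1.png",p[:,:,::-1])
E
```

```text
t: 3.02
ee_pos: [0.4578, 0.2548, 0.712]
orientation: [-3.105, -0.431, 0.009]
ft_force: [1.2, 0.9, -0.0]
grip_width: -0.0001
[0.45777645 0.2548285  0.7119865 ] [-0.17377165  0.16282382 -0.53060599  1.55411914  0.07408611  1.44835582
 -2.00293659]
```

View pics/w1.png

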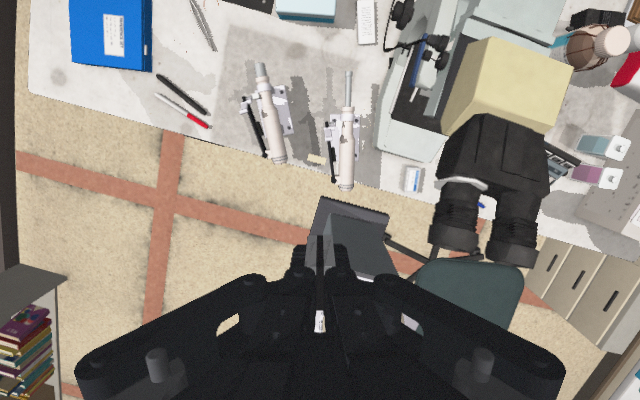

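View pics/s1.png

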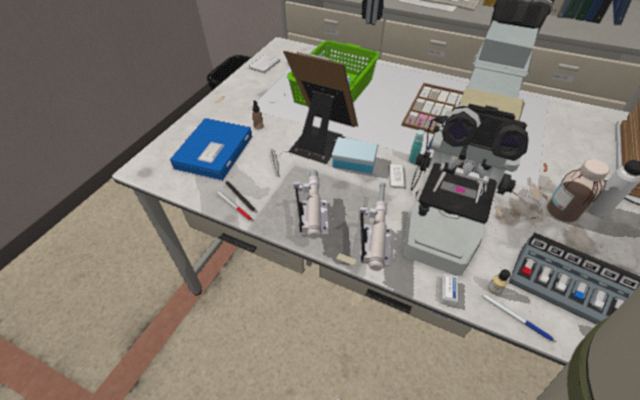

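```bash
python3 -m inch '[{"xyz":[0.02,0.04,1],"dr":[0,0,0],"fingers":0},{"xyz":[0,0.04,1],"dr":[0,0,0],"fingers":0},{"xyz":[0.02,0.04,1],"dr":[0,0,0],"fingers":0},{"xyz":[0,0.04,1],"dr":[0,0,0],"fingers":0},{"xyz":[0.02,0.04,1],"dr":[0,0,0],"fingers":0},{"xyz":[0,0.04,1],"dr":[0,0,0],"fingers":0},{"xyz":[0,0,0.8],"dr":[0,0,0],"fingers":0},{"xyz":[0,0,0.5],"dr":[0,0,0],"fingers":0}]' 20
python3 - <<'E'
from workcell import monitor, viewer
import cv2
s=monitor.sense();print(s["ee_pos"],s["joint_pos"])
p,d=viewer.snapshot("wrist"); cv2.imwrite("pics/w2.png",p[:,:,::-1])
p,d=viewer.snapshot("scene"); cv2.imwrite("pics/s2.png",p[:,:,::-1])
E
```

```text
t: 4.12
ee_pos: [0.4617, 0.2462, 0.3375]
orientation: [-3.102, -0.438, 0.003]
ft_force: [-0.0, 0.2, -0.2]
grip_width: 0.0002
[0.46168554 0.24621718 0.33747366] [-0.28225492  0.48493846 -0.43564746  2.10469338  0.33303522  0.61481062
 -2.23779064]
```

View pics/w2.png

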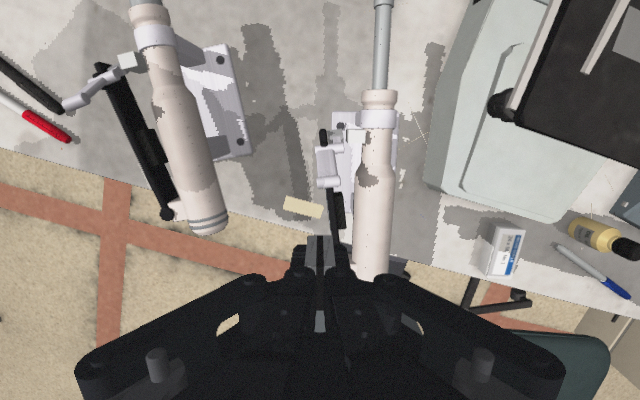

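View pics/s2.png

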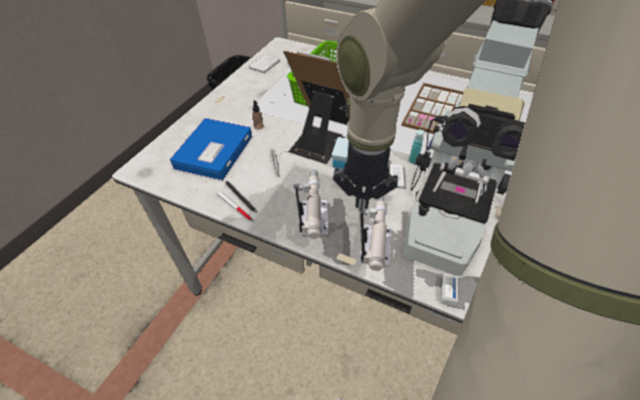

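Run:
```python
from h import *
from workcell import monitor
np.set_printoptions(precision=4,suppress=True)
c=viewer.camera_info("wrist")
B=onz(c,[(328,183),(316,183),(341,182)],.125); print(B)
s=monitor.sense(); 
from scipy.spatial.transform import Rotation as R
r=R.from_rotvec(s["orientation"]); t=s["ee_pos"]
print(r.as_matrix())
print("tool-frame",r.inv().apply(B-t), r.inv().apply(np.array([.490,.252,.1225])-t))
```

```text
[[0.49   0.2512 0.125 ]
 [0.4878 0.2588 0.125 ]
 [0.493  0.2431 0.125 ]]
[[ 0.9608  0.2773 -0.0054]
 [ 0.2774 -0.9607  0.0068]
 [-0.0033 -0.008  -1.    ]]
tool-frame [[ 0.0295  0.0048  0.2119]
 [ 0.0295 -0.0032  0.2119]
 [ 0.0302  0.0133  0.2118]] [0.0298 0.004  0.2144]
```

```bash
python3 -m inch '[{"xyz":[0,0.1,0.4],"dr":[0,0,0.08],"fingers":0},{"xyz":[0,0,0.4],"dr":[0,0,0],"fingers":0},{"xyz":[0,0,0.2],"dr":[0,0,0],"fingers":0},{"xyz":[0,0,0],"dr":[0,0,0],"fingers":0}]' 20
```

```text
t: 4.72
ee_pos: [0.4645, 0.2414, 0.2896]
orientation: [-3.104, -0.426, -0.001]
ft_force: [0.2, -1.1, 0.2]
grip_width: 0.0001
```

```bash
python3 -m inch '[{"xyz":[0.1,0,0.05],"dr":[0,0,0],"fingers":0},{"xyz":[0.16,0,0],"dr":[0,0,0],"fingers":0},{"xyz":[0.16,0,0],"dr":[0,0,0],"fingers":0},{"xyz":[0.16,0,0],"dr":[0,0,0],"fingers":0}]' 20
python3 - <<'E'
from workcell import monitor, viewer
import cv2
p,d=viewer.snapshot("wrist"); cv2.imwrite("pics/w3.png",p[:,:,::-1])
E
```

```text
t: 5.22
ee_pos: [0.4943, 0.2499, 0.2893]
orientation: [-3.104, -0.426, -0.004]
ft_force: [-1.1, -0.3, 1.1]
grip_width: -0.0001
```

View pics/w3.png

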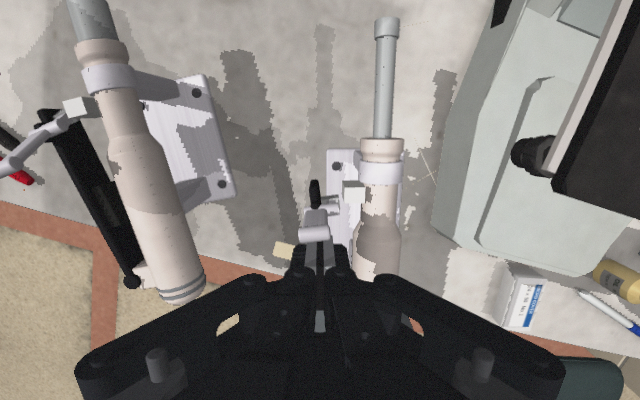

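```bash
python3 -m inch '[{"xyz":[0.14,-0.02,0],"dr":[0,0,0],"fingers":0},{"xyz":[0.14,-0.02,0],"dr":[0,0,0],"fingers":0},{"xyz":[0.12,0,0],"dr":[0,0,0],"fingers":0},{"xyz":[0.05,0,0],"dr":[0,0,0],"fingers":0}]' 20
python3 - <<'E'
from workcell import monitor, viewer
import cv2
print(monitor.sense()["ft_force"])
p,d=viewer.snapshot("wrist"); cv2.imwrite("pics/w4.png",p[:,:,::-1])
E
```

```text
t: 5.78
ee_pos: [0.515, 0.2575, 0.2883]
orientation: [-3.108, -0.426, 0.008]
ft_force: [-11.8, -4.0, 10.6]
grip_width: -0.0
[-11.8020241   -3.98127439  10.6016254 ]
```

View pics/w4.png

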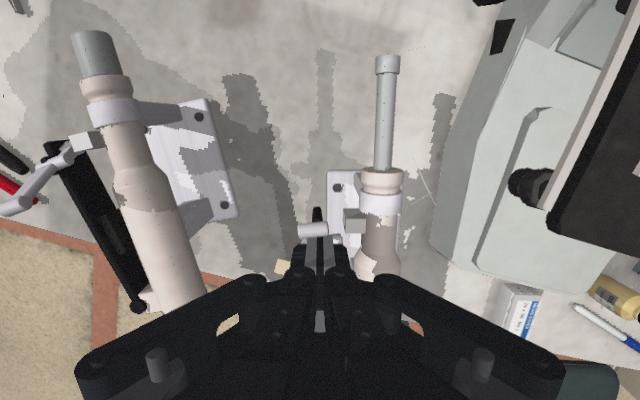

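```bash
python3 -m inch '[{"xyz":[-0.3,0,0],"dr":[0,0,0],"fingers":0},{"xyz":[-0.5,0,-0.4],"dr":[0,0,0],"fingers":0},{"xyz":[-0.5,-0.4,-0.6],"dr":[0,0,0],"fingers":0},{"xyz":[0,-0.4,0],"dr":[0,0,0],"fingers":0}]' 20
python3 - <<'E'
from h import *
from workcell import monitor
np.set_printoptions(precision=4,suppress=True)
print(monitor.sense()["ft_force"])
for n in ("wrist","top","scene"):
    c=viewer.camera_info(n)
    p,d=viewer.snapshot(n); cv2.imwrite(f"pics/{n}5.png",p[:,:,::-1]);np.save(f"pics/{n}5.npy",d)
p=cv2.imread("pics/scene5.png")[160:280,280:420]; cv2.imwrite("pics/s5c.png",cv2.resize(p,None,fx=5,fy=5,interpolation=cv2.INTER_CUBIC))
E
```

```text
t: 6.32
ee_pos: [0.4404, 0.2776, 0.3396]
orientation: [-3.109, -0.422, 0.008]
ft_force: [0.4, -0.1, -0.3]
grip_width: -0.0002
[ 0.3911 -0.132  -0.3202]
```

View pics/wrist5.png

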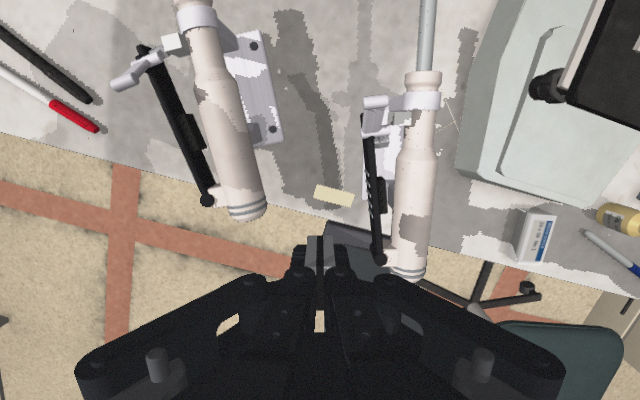

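View pics/s5c.png

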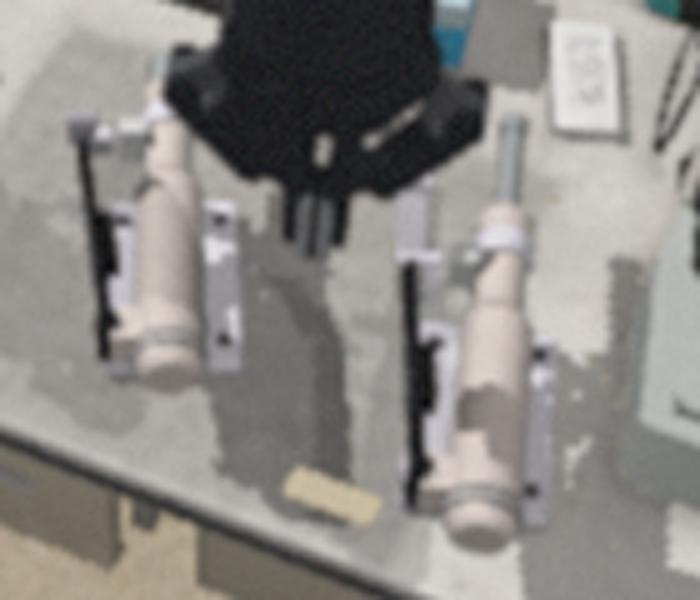

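```bash
python3 - <<'E'
from h import *
from workcell import monitor
from scipy.spatial.transform import Rotation as R
np.set_printoptions(precision=4,suppress=True)
s=monitor.sense(); r=R.from_rotvec(s["orientation"]);t=s["ee_pos"]
c=viewer.camera_info("wrist")
yaw=.272;a=np.array([np.cos(yaw),np.sin(yaw),0]);n=np.array([-a[1],a[0],0]);O=np.array([.47,.205,0])+.022*np.array([.966,.259,0])
uv,P=cloud(c,np.load("pics/wrist5.npy"),(345,400,85,150))
b=P[P[:,2]>.115]; print("bar mean",len(b),b.mean(0),"zmax",b[:,2].max(),"body xyz",(b.mean(0)-O)@a,(b.mean(0)-O)@n)
B=onz(c,[(375,101)],.122)[0]; print("ray bar",B,(B-O)@a,(B-O)@n)
# old bar at start
q=np.array([.490,.252,.1235])-O; print("old bar",q@a,q@n)
# paddle outer edge (wrist cam), black along left of paddle, top edge z .088
for e in [(364,140),(368,180),(372,230),(376,258)]:
    X=onz(c,[e],.088)[0]; print(e,X,(X-O)@a,(X-O)@n)
for e in [(392,190),(437,190)]:
    X=onz(c,[e],.080)[0]; print("body",(X-O)@a,(X-O)@n)
p=O-.022*a+.039*n; p[2]=.075; print("press pt", p, "tool", r.inv().apply(p-t)); print(r.as_matrix())
E
python3 - <<'E'
import cv2
p=cv2.imread("pics/wrist5.png")[80:290,320:460]; cv2.imwrite("pics/w5c.png",cv2.resize(p,None,fx=2.8*1,fy=2.8,interpolation=cv2.INTER_CUBIC))
E
```

```text
bar mean 404 [0.5265 0.2675 0.1215] zmax 0.12533576114805145 body xyz 0.049219079236516264 0.045293504073462054
ray bar [0.5275 0.2681 0.122 ] 0.05036106347424816 0.04555491140835191
old bar 0.009890160189198707 0.04011991325304667
(364, 140) [0.5016 0.2618 0.088 ] 0.023732285352860604 0.046404960475725024
(368, 180) [0.4727 0.249  0.088 ] -0.007580163276054015 0.04192261203071907
(372, 230) [0.4328 0.2323 0.088 ] -0.050470057641008086 0.036521452482375635
(376, 258) [0.4089 0.2206 0.088 ] -0.07668047687994232 0.03163922260956978
body -0.017850166518429623 0.020090252014475615
body -0.017819078852231954 -0.017828043660298238
press pt [0.4596 0.2424 0.075 ] tool [0.0093 0.0407 0.2623]
[[ 0.9634  0.2681 -0.0075]
 [ 0.2681 -0.9634  0.0033]
 [-0.0063 -0.0051 -1.    ]]
```

View pics/w5c.png

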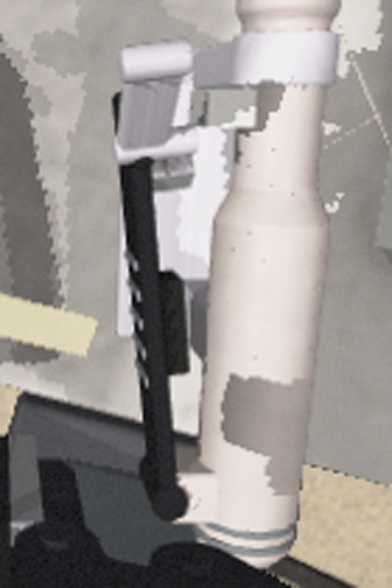

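```bash
python3 -m inch '[{"xyz":[0.1,0,0.6],"dr":[0,0,0],"fingers":0},{"xyz":[0.08,0,0.7],"dr":[0,0,0],"fingers":0},{"xyz":[0,0,0.6],"dr":[0,0,0],"fingers":0},{"xyz":[0,0,0.08],"dr":[0,0,0],"fingers":0},{"xyz":[0,0,0],"dr":[0,0,0],"fingers":0}]' 20
python3 - <<'E'
from h import *
from workcell import monitor
from scipy.spatial.transform import Rotation as R
np.set_printoptions(precision=4,suppress=True)
s=monitor.sense(); r=R.from_rotvec(s["orientation"]);t=s["ee_pos"];print(s["ft_force"])
print("press in tool",r.inv().apply(np.array([.4596,.2424,.075])-t), r.as_matrix())
p,d=viewer.snapshot("wrist"); cv2.imwrite("pics/w6.png",p[:,:,::-1])
E
```

```text
t: 7.1
ee_pos: [0.4536, 0.2789, 0.2322]
orientation: [-3.112, -0.42, 0.013]
ft_force: [-0.7, 0.2, 1.2]
grip_width: 0.0002
[-0.6823  0.2229  1.1665]
press in tool [-0.0026  0.0371  0.1572] [[ 0.9642  0.2649 -0.0084]
 [ 0.2649 -0.9643 -0.0001]
 [-0.0082 -0.0021 -1.    ]]
```

View pics/w6.png

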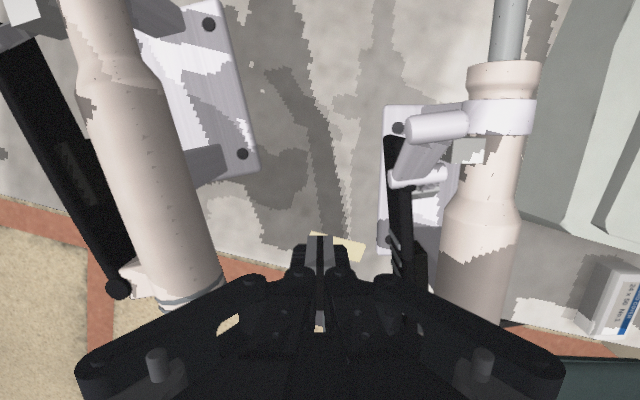

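```bash
python3 -m inch '[{"xyz":[-0.05,0.2,-0.06],"dr":[0,0,0],"fingers":0},{"xyz":[0,0.14,0],"dr":[0,0,0],"fingers":0},{"xyz":[0,0.04,0],"dr":[0,0,0],"fingers":0}]' 20
python3 -m inch '[{"xyz":[0,0.06,0],"dr":[0,0,0],"fingers":0},{"xyz":[0,0.04,0],"dr":[0,0,0],"fingers":0}]'
python3 - <<'E'
from h import *
from workcell import monitor
from scipy.spatial.transform import Rotation as R
np.set_printoptions(precision=4,suppress=True)
s=monitor.sense(); r=R.from_rotvec(s["orientation"]);t=s["ee_pos"];print(s["ft_force"])
print("press in tool",r.inv().apply(np.array([.4596,.2424,.075])-t))
E
```

```text
t: 7.52
ee_pos: [0.4571, 0.2582, 0.238]
orientation: [-3.111, -0.418, 0.007]
ft_force: [-0.5, 0.6, 0.5]
grip_width: -0.0001
t: 7.78
ee_pos: [0.4586, 0.2534, 0.2386]
orientation: [-3.11, -0.418, 0.005]
ft_force: [-0.7, 3.7, -2.4]
grip_width: -0.0001
[-0.7075  3.6524 -2.4053]
press in tool [-0.0015  0.0116  0.1635]
```

```bash
python3 -m inch '[{"xyz":[0,0.07,0],"dr":[0,0,0],"fingers":0},{"xyz":[0,0.06,0],"dr":[0,0,0],"fingers":0}]'
python3 -m inch '[{"xyz":[0,0.06,0],"dr":[0,0,0],"fingers":0}]'
```

```text
t: 8.02
ee_pos: [0.4603, 0.2484, 0.2385]
orientation: [-3.107, -0.42, 0.003]
ft_force: [-0.9, 4.5, -2.9]
grip_width: 0.0002
t: 8.15
ee_pos: [0.4611, 0.2461, 0.2385]
orientation: [-3.105, -0.421, 0.003]
ft_force: [-1.9, 4.8, -1.7]
grip_width: 0.0001
```

```bash
python3 -m inch '[{"xyz":[0,0.05,0],"dr":[0,0,0],"fingers":0}]'
python3 -m inch '[{"xyz":[0,0.05,0],"dr":[0,0,0],"fingers":0}]'
```

```text
t: 8.28
ee_pos: [0.4614, 0.245, 0.2385]
orientation: [-3.102, -0.424, 0.002]
ft_force: [-5.8, 11.8, -1.8]
grip_width: 0.0
t: 8.4
ee_pos: [0.4613, 0.2445, 0.2385]
orientation: [-3.098, -0.427, 0.002]
ft_force: [-4.8, 12.1, -2.0]
grip_width: -0.0
```

```bash
python3 -m inch '[{"xyz":[0,0.06,0],"dr":[0,0,0],"fingers":0},{"xyz":[0,0.06,0],"dr":[0,0,0.02],"fingers":0},{"xyz":[0,0.06,0],"dr":[0,0,0.02],"fingers":0}]'
python3 - <<'E'
from h import *
for n in ("wrist","top"):
    p,d=viewer.snapshot(n); cv2.imwrite(f"pics/{n}7.png",p[:,:,::-1]);np.save(f"pics/{n}7.npy",d)
E
python3 -m inch '[{"xyz":[0,0.06,0],"dr":[0,0,0.02],"fingers":0}]'
```

```text
t: 8.78
ee_pos: [0.4613, 0.2426, 0.2387]
orientation: [-3.085, -0.433, -0.0]
ft_force: [-4.8, 12.1, -2.1]
grip_width: -0.0003
t: 9.0
ee_pos: [0.4614, 0.2419, 0.2387]
orientation: [-3.081, -0.434, -0.001]
ft_force: [-4.9, 12.3, -1.9]
grip_width: 0.0004
```

View pics/wrist7.png

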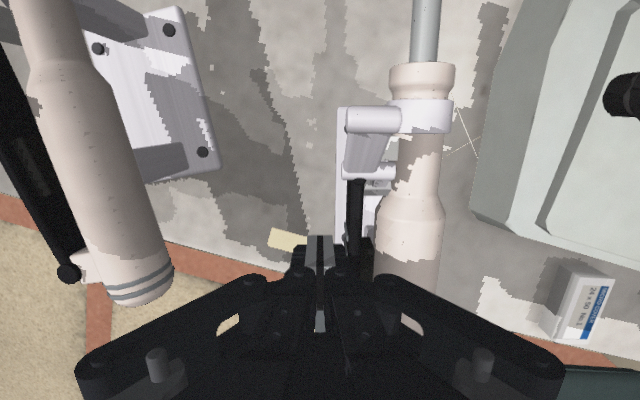

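Run:
```python
from h import *
np.set_printoptions(precision=4,suppress=True)
c=viewer.camera_info("wrist")
yaw=.272;a=np.array([np.cos(yaw),np.sin(yaw),0]);n=np.array([-a[1],a[0],0]);O=np.array([.47,.205,0])+.022*np.array([.966,.259,0])
for z,e in ((.122,(372,119)),(.122,(347,119)),(.122,(401,120)),(.088,(348,185)),(.088,(366,185)),(.088,(347,225)),(.08,(443,230)),(.08,(377,230))):
    B=onz(c,[e],z)[0];print(e,(B-O)@a,(B-O)@n)
```

```text
(372, 119) 0.05061892292824941 0.027352490456598648
(347, 119) 0.05054713171435505 0.03474914058930846
(401, 120) 0.050435590809590564 0.018762121667260517
(348, 185) 0.0228168307546084 0.031283343685763104
(366, 185) 0.022928924864810504 0.023402924728012958
(347, 225) 0.004083462670547259 0.031097636722454157
(443, 230) -0.0008071821074136649 -0.016490418513287267
(377, 230) -0.0013218611689456252 0.015747674358098197
```

```bash
python3 -m inch '[{"xyz":[0,0.05,0],"dr":[0,0,0],"fingers":0},{"xyz":[0,0.05,0],"dr":[0,0,0],"fingers":0},{"xyz":[0,0.05,0],"dr":[0,0,0],"fingers":0}]'
python3 -m inch '[{"xyz":[0,-0.4,0],"dr":[0,0,0],"fingers":0},{"xyz":[0,-0.4,0],"dr":[0,0,0],"fingers":0},{"xyz":[-0.3,0,-0.4],"dr":[0,0,0],"fingers":0},{"xyz":[-0.3,0,-0.8],"dr":[0,0,0],"fingers":0},{"xyz":[0,0,-0.4],"dr":[0,0,0],"fingers":0},{"xyz":[0,0,0],"dr":[0,0,0],"fingers":0}]'
python3 - <<'E'
from h import *
from workcell import monitor
print(monitor.sense()["ft_force"])
for n in ("wrist","top"):
    p,d=viewer.snapshot(n); cv2.imwrite(f"pics/{n}8.png",p[:,:,::-1]);np.save(f"pics/{n}8.npy",d)
E
```

```text
t: 9.38
ee_pos: [0.4614, 0.2404, 0.2388]
orientation: [-3.069, -0.444, -0.003]
ft_force: [-3.5, 10.4, -1.5]
grip_width: 0.0001
t: 10.12
ee_pos: [0.4198, 0.2673, 0.3214]
orientation: [-3.076, -0.443, 0.004]
ft_force: [-0.5, 0.3, -0.4]
grip_width: 0.0001
[-0.52601022  0.31245422 -0.41268396]
```

View pics/wrist8.png

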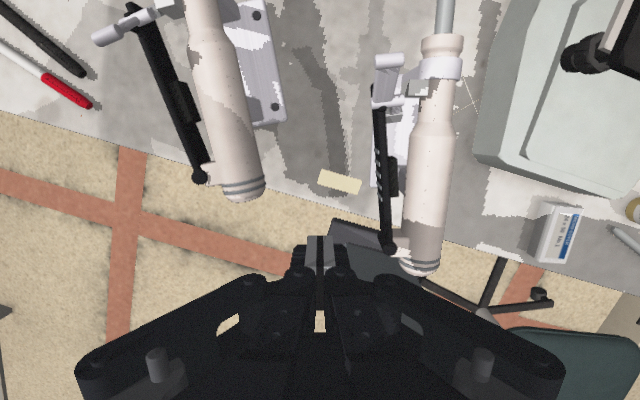

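Run:
```python
from h import *
np.set_printoptions(precision=4,suppress=True)
c=viewer.camera_info("wrist")
yaw=.272;a=np.array([np.cos(yaw),np.sin(yaw),0]);n=np.array([-a[1],a[0],0]);O=np.array([.47,.205,0])+.022*np.array([.966,.259,0])
for z,e in ((.122,(389,60)),(.088,(374,115)),(.088,(378,190))):
    B=onz(c,[e],z)[0];print(e,(B-O)@a,(B-O)@n)
for f,box in (("8",(365,405,50,90)),):
    uv,P=cloud(c,np.load("pics/wrist8.npy"),box); b=P[P[:,2]>.115]; print(len(b),(b.mean(0)-O)@a,(b.mean(0)-O)@n,b[:,2].mean(),b[:,2].max())
```

```text
(389, 60) 0.04837638835969334 0.04449746358251847
(374, 115) 0.019803902257584168 0.04577868440414328
(378, 190) -0.03317819942249807 0.0394394248959634
610 0.04691037100889384 0.04483380086563556 0.12166594020590157 0.12576415428327417
```

Run:
```python
import cv2, numpy as np
o=[]
for k in "58":
    p=cv2.imread(f"pics/wrist{k}.png"); q=p[80:150,340:460] if k=="5" else p[40:110,355:475]
    o.append(cv2.resize(q,None,fx=6,fy=4,interpolation=cv2.INTER_CUBIC))
cv2.imwrite("pics/cmp.png",np.vstack(o))
o=[]
for k in "58":
    p=cv2.imread(f"pics/top{k}.png"); o.append(cv2.resize(p[150:260,320:420],None,fx=4,fy=4,interpolation=cv2.INTER_CUBIC))
cv2.imwrite("pics/cmpt.png",np.hstack(o))
```

```text
(no output)
```

View pics/cmp.png

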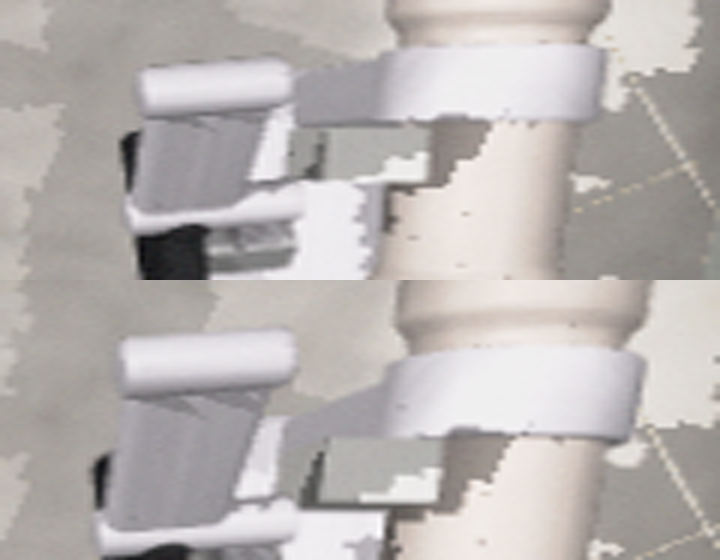

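View pics/cmpt.png

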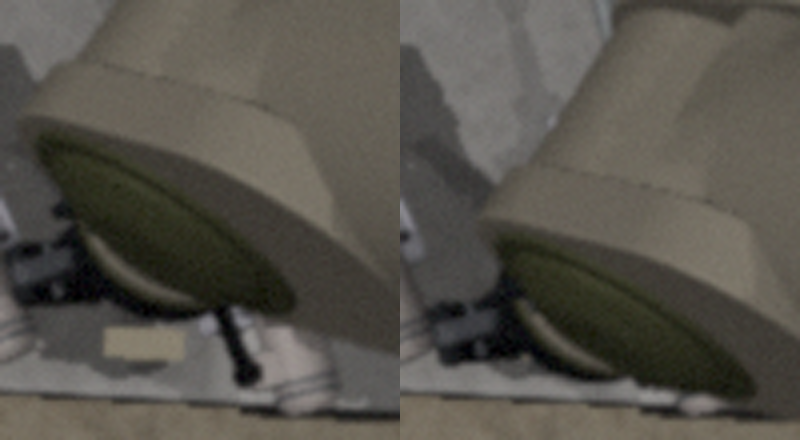

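Run:
```python
from h import *
from workcell import monitor
from scipy.spatial.transform import Rotation as R
np.set_printoptions(precision=4,suppress=True)
c=viewer.camera_info("wrist"); s=monitor.sense(); r8=R.from_rotvec(s["orientation"]).as_matrix();t8=s["ee_pos"]
# cam<-tool
Rct=c["R"]@r8; tct=c["R"]@t8+c["t"]
r5=R.from_rotvec([-3.109,-.422,.008]).as_matrix();t5=np.array([.4404,.2776,.3396])
c5=dict(c); c5["R"]=Rct@r5.T; c5["t"]=tct-c5["R"]@t5
yaw=.272;a=np.array([np.cos(yaw),np.sin(yaw),0]);n=np.array([-a[1],a[0],0]);O=np.array([.47,.205,0])+.022*np.array([.966,.259,0])
# collar right-front lower corner (z~.075): 5 (600,118)->; 8 (635,440-280)
for nm,cc,pts in (("5",c5,[(375.8,101.3,.122),(375.8,132,.092),(340+490/6,80+118/4,.09),(340+495/6,80+47/4,.09)]),("8",c,[(390,60.5,.122),(388.3,103.8,.092),(355+515/6,40+152/4,.09),(355+520/6,40+72/4,.09)])):
    for u,v,z in pts:
        B=onz(cc,[(u,v)],z)[0]; print(nm,(B-O)@a,(B-O)@n)
    uv,P=cloud(cc,np.load(f"pics/wrist{nm}.npy"),(355,400,90,120) if nm=="5" else (365,410,48,80))
    q=P-O; m=(P[:,2]>.118)&((q@n)>.036)&((q@n)<.056); print(nm,m.sum(),np.median(q[m]@a),P[m,2].max(),np.percentile(q[m]@a,[5,95]))
```

```text
5 0.04922158588421078 0.044174555561556236
5 0.02879502488834585 0.03756514555642734
5 0.045256685688854124 0.003551127386978564
5 0.05782994186841244 0.004039552495503444
5 384 0.04855402846949282 0.1275370001639618 [0.044  0.0528]
8 0.04813226431831284 0.04393517176663287
8 0.027105800478940352 0.03732012380498346
8 0.04420010507161712 0.00354420400562679
8 0.0563952485090885 0.004392774147204879
8 498 0.04773372737968143 0.12576415428327417 [0.0442 0.0515]
```

Run:
```python
from workcell import job
print(job.sign_off())
```

```text
the job is handed in; nothing more can be done
None
```

The test run on the long-shaft homogenizer is done and handed in after about 10.2 s. The lever is fully forward and the paddle has been squeezed, held and let go. The sign-off reported no verdict.

- **Lever:** I pushed it forward with the shut fingertips until it met its stop, at about 12 N backward and 11 N upward on the tool. Afterwards the bar measured 20–21 mm ahead of its pin, which matches the full forward lean of 0.6 rad.
- **Paddle:** I pressed its outer face with the shut fingers rather than gripping across the body, which kept the arm clear of the microscope. It met its stop at about 12–13 N. A picture taken during the hold showed the outer face parallel to the body at about 31 mm, which is fully in. It was held there for about 1.1 s and then released.
- **Last checks:** The paddle has sprung back out, with the bar 44 mm from the body's axis, as before the press. The lever is still forward, the wrist force is near zero, and the robot is touching nothing. I never moved against the short-shaft homogenizer.
- **Disagreements:** All features in the last wrist picture read 1–1.5 mm further back than in the earlier one. The fixed collar shifted by the same amount, so this is camera or pose error, not lever movement. During the hold the tool also tilted about 2 degrees while the fingertip stayed at the stop. The top camera could not confirm the end state because the arm blocked its view.

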